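# Slant the measuring stick out of the jammed tackle drawer

### The job

Get the wooden fish-measuring stick ready for scrubbing: first, with the stick still lying in its drawer, press the pump cap of the clamped cleaner bottle right down and let it spring back up, so that the brush below the spout gets its squirt. Then grip the stick in the half-open tackle drawer, which is jammed and will not move, tilt its exposed end up and draw it out slantwise between the tray's top and the drawer's front. Finish still holding it motionless in the gripper, with both ends at least 15 cm above the plank and touching nothing else, and leave the reel, float, sinkers, mug and screwdriver where they are.

Things in the scene. Friction and masses are not known exactly. Their poses are not given: they have to be found in the camera images.
- pump_cap (a joint): travel of the grey pump cap on the white cleaner bottle, m: 0 = up (at rest), 0.010 = fully down. A spring pushes it back up: about 2 N to start it moving, 6 N fully down. It counts as pressed right down beyond 0.007 and as sprung back below 0.002
- cap_top (a point): centre of the flat round top (38 mm across) of the pump cap; moves down with it. About 156 mm above the plank at rest; the cap's spout (12 mm wide, top 2 mm lower than the cap's top) reaches 55 mm from the centre towards the brush
- washstand: fixed plywood board, 190 x 90 x 12 mm, carrying the bottle (60 mm across, 128 mm high without cap), its steel clamp post on the +x side and, centred 95 mm on its -x side, a steel dish with a scrubbing brush (up to 40 mm above the plank). Origin: on the plank under the bottle's axis; z up; the spout points along -x
- tray: fixed green plastic tackle tray housing, 210 (x) x 180 (y) x 70 (z) mm, open only on its -x face, where the drawer comes out. Origin: centre of its underside on the plank, z up. Its top plate is 6 mm thick, underside 64 mm above the plank, and ends in a straight edge at x = -105 mm: the stick's rear part lies under it
- drawer: green drawer standing half out of the tray along its -x, jammed fast. 270 (x) x 160 (y) mm, walls 5 mm. Origin: centre of its underside, 5 mm above the plank; axes as the tray's. Above the origin: inner floor 4 mm, side and back walls 44 mm, front panel (inner face x = -130, 12 mm pull outside) 59 mm. The open mouth from tray edge to front panel is 135 to 160 mm, shorter than the stick
- stick: light pine fish-measuring stick, the only long wooden bar in the drawer: 240 (x) x 20 (y) x 20 (z) mm with dark scale marks, about 80 g, with an 8 mm high cleat on top of its exposed (-x) end. Lies roughly along the drawer's x axis, on the drawer's floor, its -x end 4 to 17 mm from the front panel. Origin: centre of its underside
- stick_nose (a point): centre of the stick's exposed (-x) end face
- stick_tail (a point): centre of the stick's rear (+x) end face, hidden under the tray's top at the start
- reel: bystander: grey aluminium spinning reel standing on its foot, about 100 x 70 x 90 mm. Origin: underside
- float: bystander: orange plastic float, 48 mm across, 74 mm high, standing. Origin: centre of its underside
- sinker_a: bystander: stainless steel sinker, cylinder 24 mm across, 18 mm high, standing in a front corner of the drawer beside the stick. Origin: centre of its underside
- sinker_b: bystander: stainless steel sinker, cylinder 32 mm across, 22 mm high, standing on the plank. Origin: centre of its underside
- mug: bystander: white mug, 80 mm across, 85 mm high. Origin: centre of its underside
- screwdriver: bystander: screwdriver, 180 mm long, lying on the plank. Origin: its underside

How it is judged (in metres and radians):
On the way, in this order (a step that is already met when the one before it is completed fails the run):
1. the pump cap is pressed right down (beyond 7 of its 10 mm) while the stick still lies in its place (value of joint pump_cap above 0.007 m and distance of stick from where it was at the start of the episode below 0.015 m), for 0.05 s.
2. the cap has sprung back up (within 2 mm), the stick still in its place (value of joint pump_cap below 0.002 m and distance of stick from where it was at the start of the episode below 0.015 m), for 0.1 s.
3. the stick is gripped and tilted, exposed end up by more than 6 degrees, while its rear end is still under the tray's top (angle between stick's own x axis and vertical above 1.675 rad and x of stick_tail in the frame of tray above -0.105 m and height (world z) of stick_tail below 0.064 m and contact force between the fingers and stick above 0.5 N), for 0.1 s.
At the end, for the whole second after the job is handed in: The fingers hold the stick, still (under 3 cm/s), both its ends more than 15 cm above the plank and touching neither tray, drawer, wash stand nor any bystander; the pump cap is back up (within 2 mm); every bystander is within 3 cm of where it was (height (world z) of each of stick_nose, stick_tail above 0.15 m and contact force between the fingers and stick above 0.5 N and contact force between stick and tray below 0.1 N and contact force between stick and drawer below 0.1 N and contact force between stick and washstand below 0.1 N and contact force between stick and reel below 0.1 N and contact force between stick and float below 0.1 N and contact force between stick and sinker_a below 0.1 N and contact force between stick and sinker_b below 0.1 N and contact force between stick and mug below 0.1 N and contact force between stick and screwdriver below 0.1 N and linear speed of stick below 0.03 m/s and angular speed of stick below 0.3 rad/s and value of joint pump_cap below 0.002 m and distance of each of reel, float, sinker_a, sinker_b, mug, screwdriver from where it was at the start of the episode below 0.03 m); the arm keeps its last pose, push and grip.
It fails at once if the reel, the float, a sinker, the mug or the screwdriver is pushed more than 3 cm from its place (distance of any of reel, float, sinker_a, sinker_b, mug, screwdriver from where it was at the start of the episode above 0.03 m).
It also fails if it takes over 53 s, if anything falls off the work surface, if the arm or the gripper's body presses on something with over 40 N, if the wrist force passes 120 N, or if a joint passes its speed limit or range.

### The arm

A 6-joint arm with a two-finger parallel gripper is mounted at the origin on the work surface. World frame = base frame: x ahead of the robot, y to its left, z up, the work surface at z = 0. Lengths are in mm, angles in rad, forces in N, time in s.
With the tool pointing down it reaches from about 425 to 950 mm from the base axis. Payload 3.5 kg.
Tool frame: the origin (TCP) lies at the very end of the fingers, on their centre line; the grasp point (between the pads) lies r.grip_point_offset behind it (r.grip_point_offset is the distance from the TCP to the grasp point, in mm); y points along the fingers, x is the direction in which the jaws open and shut, and the axes are right-handed (so a half turn about y gives the same grasp; the last joint's range is limited). The gripper opens to 85 mm and grips with 20 to 120 N. Pads are 22 mm wide; open, the fingers measure 114 mm over their backs; the gripper's body (76 mm by 85 mm) begins 54 mm behind the grasp point. The pads swing forward as they close: fully open they stand 13 mm farther back than shut.
Start: joints at [-1.489, 0.286, 1.577, -0, 1.279, -0.15], TCP at [155.093, -656.926, 231.325] pointing down, gripper open.
Joint ranges: [-2.77, 2.77], [-0.9, 2.22], [0.21, 2.48], [-1.53, 4.67], [0.24, 2.81], [-2.84, 2.84]. Speed limits (rad/s): [2.79, 2.79, 3.14, 3.14, 3.14, 3.14].

### API

Orientations are given as [roll, pitch, yaw] about the fixed x, y, z axes, in that order (R = Rz(yaw) Ry(pitch) Rx(roll)).
In Python, from workcell import monitor, read_camera, job, r gives the robot as it stands.
- The arm moves only by the tool move_arm, never from a script. Its argument "steps" is a list of rows, each an object of numbers: "dx", "dy", "dz": the shift along the tool's x, y, z as a fraction of full scale; "wx", "wy", "wz": the turn, a rotation vector about the tool's x, y, z as a fraction of full scale. In form: [{"dx": .., "dy": .., "dz": .., "wx": .., "wy": .., "wz": ..}, ...]. A call has 1 to 8 rows; each row is the pose to reach, as a shift and turn from the pose commanded when the call began, along the tool's axes at that moment, turning the shorter way round; what a row does not reach only later rows make up. Full scale, the value 1, is 40 cm for a shift and 360 degrees for a turn. A row lasts 1/12 s, in which the tool goes at most 41.7 mm and 7.16 degrees, less where a joint would pass 70% of its speed; a pose out of reach is approached as far as the arm can. A call with a number of a shift or a turn outside -1 to 1 is refused whole. A call with a gripper value outside its range is refused whole. "grip" is the gripper command: -1 is shut, 1 is fully open, values between are in proportion, set as the call begins (left out, the last holds). The fingers move at their own pace and stop on an object; "grip_force" is the grip in N (left out, the last holds). Time passes only in rows, so rows that repeat a pose let the fingers close. It gives the time, the measured TCP pose, the force and the opening at its end, in the units of the state.
- monitor.state(): the state, without advancing time (a new reading comes with each control period).
- read_camera(name): name is "scene" or "top" or "wrist"; returns a dict with "color" (384x512x3 uint8, blue, green, red), "fovy" (degrees; the focal length in pixels is half the picture's height over the tangent of half this angle, whatever the lens; pixels are square), "cx", "cy" (the principal point, pixels), "rvec" (rotation vector, rad) and "tvec" (3), from world to camera coordinates, as OpenCV has them. Camera axes: x right, y down, z forward; pixel columns grow to the right and rows downward; lengths in mm; the calibration is good to about 2 mm. A picture is of the moment at which its call begins. There is no depth.
- job.hand_in(): hands the job in, once; it reports no verdict.
The state is a dict: "t": time; "q": joint angles; "joint_vel": joint speeds; "effort": joint torques, N m; "tool_pos": TCP position; "orientation": TCP orientation; "force": force on the tool from outside, world axes, zero at the start; "torque": the same for the moment, N m; "grip_width": finger opening in mm.
Only numpy, scipy, OpenCV 4.12 (cv2) and the standard library are available. Lean on these libraries where they do the work, as an engineer would, in place of code of your own. Each camera call takes 0.05 s, during which the arm holds its last target. There are 200 camera calls.

## Working session

There is one attempt and no reset: what is moved stays moved. The work goes in short steps, Python scripts to look and compute and a tool call to move; the robot and the scene stay as the last step left them, time stands still between calls to the robot, and variables do not carry over. Pictures are saved under pics/ and viewed, about 8 in all and at most 12, crops included, and the job is handed in when it is done.

Besides the shell and the picture viewer there is one more tool, called after "Call:" by a JSON object that holds its "fn" and its "kwargs". move_arm: Moves the arm, as the interface text tells. Shift numbers are shares of 40 cm and turn numbers shares of 360 degrees, none past 1 either way. Its arguments: {"type":"object","properties":{"steps":{"type":"array","items":{"type":"object","properties":{"dx":{"type":"number","minimum":-1,"maximum":1},"dy":{"type":"number","minimum":-1,"maximum":1},"dz":{"type":"number","minimum":-1,"maximum":1},"wx":{"type":"number","minimum":-1,"maximum":1},"wy":{"type":"number","minimum":-1,"maximum":1},"wz":{"type":"number","minimum":-1,"maximum":1}}}},"grip":{"type":"number"},"grip_force":{"type":"number"}},"required":["steps"]}

```bash
mkdir -p pics
cat > h.py <<'E'
import numpy as np, cv2, pickle
from scipy.spatial.transform import Rotation as R
def cam(d):
    h=d["color"].shape[0]; f=h/2/np.tan(np.radians(d["fovy"])/2)
    K=np.array([[f,0,d["cx"]],[0,f,d["cy"]],[0,0,1]]); Rm=cv2.Rodrigues(np.array(d["rvec"],float))[0]
    return K,Rm,np.array(d["tvec"],float).ravel()
def ray(d,u,v):
    K,Rm,t=cam(d); return -Rm.T@t, Rm.T@(np.linalg.inv(K)@[u,v,1])
def onz(d,u,v,z):
    o,k=ray(d,u,v); return o+k*(z-o[2])/k[2]
def tri(d1,p1,d2,p2):
    o1,k1=ray(d1,*p1); o2,k2=ray(d2,*p2)
    s=np.linalg.lstsq(np.c_[k1,-k2],o2-o1,rcond=None)[0]
    a=o1+k1*s[0]; b=o2+k2*s[1]; return (a+b)/2,np.linalg.norm(a-b)
def proj(d,P):
    K,Rm,t=cam(d); p=K@(Rm@np.array(P,float)+t); return p[:2]/p[2]
def load(): return pickle.load(open('v.pkl','rb'))
E
python3 - <<'E'
from workcell import monitor, read_camera, job, r
from h import *
print(monitor.state(), r.grip_point_offset)
V={n:read_camera(n) for n in("scene","top","wrist")}
pickle.dump(V,open('v.pkl','wb'))
for n in V:
    print(n,V[n]['fovy'],V[n]['cx'],V[n]['cy'],ray(V[n],256,192))
    cv2.imwrite(f'pics/{n}.png',cv2.resize(V[n]['color'],(800,600),interpolation=cv2.INTER_CUBIC))
E
```

```text
{'t': 0.0, 'q': array([-1.48899254e+00,  2.87206537e-01,  1.57817453e+00, -1.95101560e-06,
        1.27856716e+00, -1.49998686e-01]), 'joint_vel': array([-0.00043837, -0.00050953, -0.00054663,  0.00085598, -0.00010122,
        0.00076282]), 'effort': array([-3.06340127e-06, -4.05986702e+01, -2.92625284e+01, -1.90026640e-04,
        5.76629187e-03, -1.53247851e-05]), 'tool_pos': array([ 155.04484011, -656.28605777,  229.92124391]), 'orientation': array([-1.57044616,  0.00232941, -1.33899288]), 'force': array([ 0.79128313, -0.60350259, -0.80591397]), 'torque': array([-0.02779492,  0.01532202,  0.0371702 ]), 'grip_width': 85.09310366194023} 18.700000000000003
scene 57.34631399744311 255.78265108496015 189.70601541871565 (array([1084.9184161 ,  582.34653679,  756.06997627]), array([-0.54283378, -0.56146485, -0.6246053 ]))
top 51.51648615325958 262.1104681217513 186.34433887871788 (array([ 221.64899407,   23.01332462, 1342.48843634]), array([ 0.1939642 ,  0.01842747, -0.98105869]))
wrist 61.354480816837984 258.49912517465395 194.94875649396556 (array([ 220.49899112, -641.64796209,  372.26933353]), array([-0.25256782, -0.0503009 , -0.96634463]))
```

View pics/top.png

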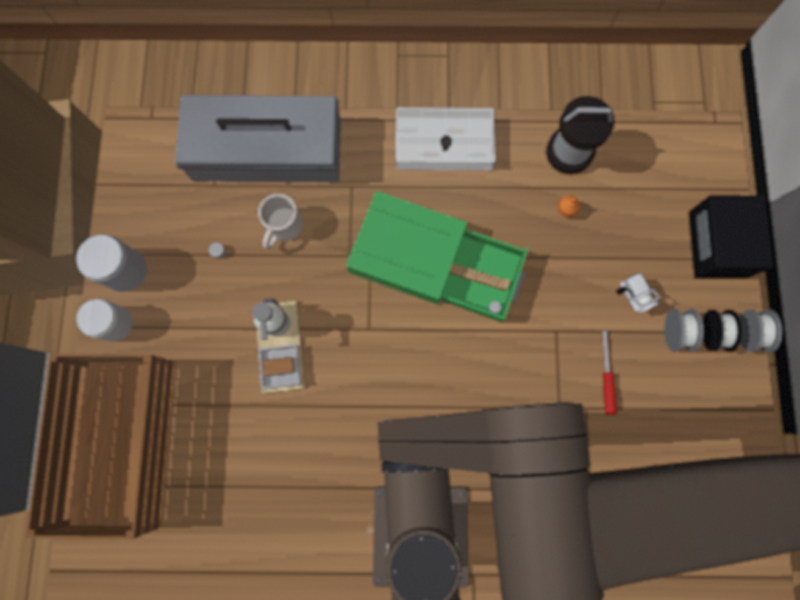

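View pics/scene.png

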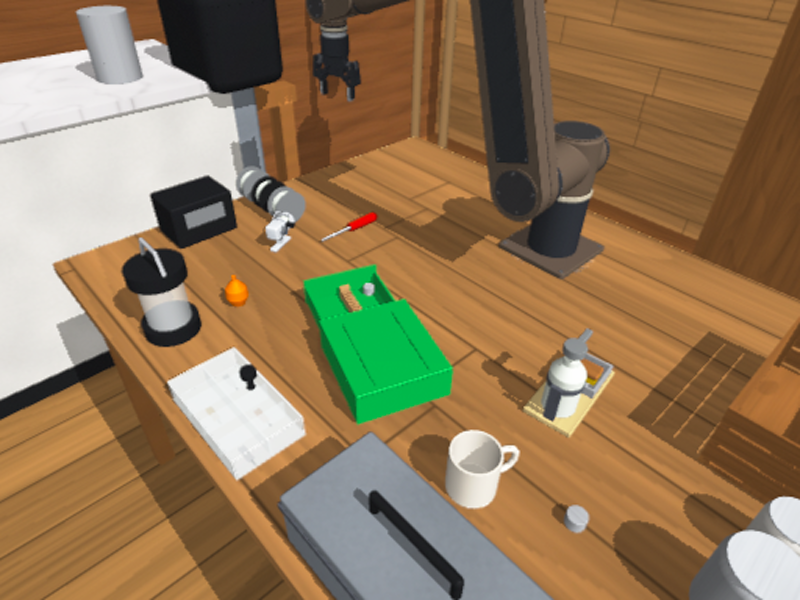

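The top view shows the bottle cap at about (263,312), the drawer mouth around (485,272) with the stick from (452,270) to (508,285), and the sinker at (495,307), all in 800-px coordinates. The scene view shows the cap at (574,347) and the stick nose at about (345,290). I'll zoom in on these.

Run:
```python
from h import *
V=load()
def crop(n,u,v,w,h,s): return cv2.resize(V[n]['color'][v:v+h,u:u+w],None,fx=s,fy=s,interpolation=cv2.INTER_CUBIC)
# each 400x300
a=crop('top',150,180,50,75,4); a=cv2.copyMakeBorder(a,0,0,0,200,0)
b=crop('top',275,140,80,60,5)
c=crop('scene',330,205,80,60,5)
d=crop('scene',190,165,80,60,5)
cv2.imwrite('pics/crops.png',np.vstack([np.hstack([a,b]),np.hstack([c,d])]))
```

```text
(no output)
```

View pics/crops.png

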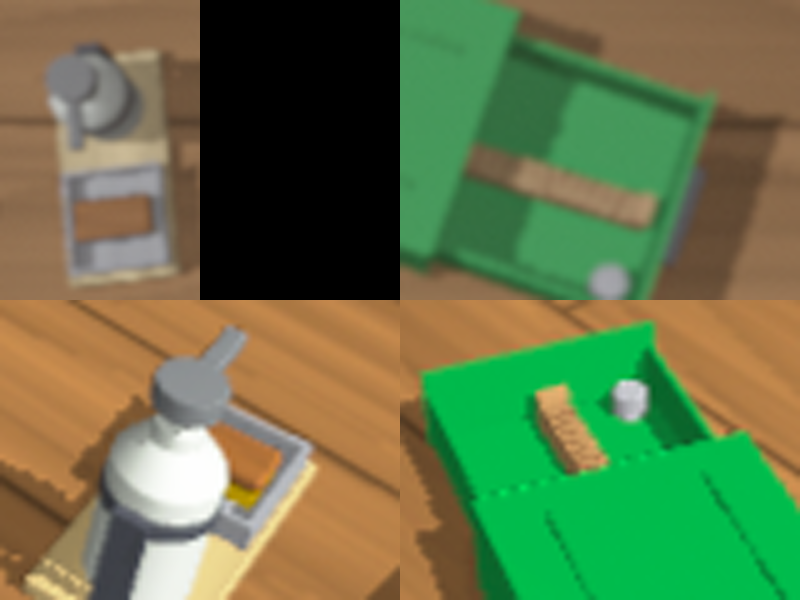

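Run:
```python
from h import *
V=load();T=V['top'];S=V['scene']; np.set_printoptions(precision=1,suppress=True)
f=lambda p,s,o:((p[0]+.5)/s-.5+o[0],(p[1]+.5)/s-.5+o[1])
A=lambda x,y:f((x,y),4,(150,180)); B=lambda x,y:f((x-400,y),5,(275,140)); C=lambda x,y:f((x,y-300),5,(330,205)); D=lambda x,y:f((x-400,y-300),5,(190,165)); W=lambda x,y:f((x,y),1.5625,(0,0))
z=lambda p,h:onz(T,*p,h); zs=lambda p,h:onz(S,*p,h)
print('cap',z(A(73,76),156),zs(C(192,378),156),tri(T,A(73,76),S,C(192,378)))
print('spout tip',z(A(76,147),154),zs(C(238,334),154))
print('tray corners',[z(W(*p),70) for p in((378,192),(467,222),(441,301),(348,269))])
print('tray edge',z(B(521,12),70),z(B(434,265),70), 'scene',zs(D(470,497),70),zs(D(745,434),70))
print('front panel top outer corners',z(B(716,95),64), zs(D(425,372),64),zs(D(655,322),64))
print('sinker_a top',z(B(609,281),27),zs(D(630,386),27))
n=z(B(654,210),37);print('nose top(z37)',n,'z29',z(B(655,210),29),'scene cleat',zs(D(553,390),37))
for q in((480,163),(522,175),(580,190)): print('axis',z(B(*q),29))
print('scene stick near tray',zs(D(592,468),29))
g=lambda p,h:p
for nm,p,h in(('mug',(278,213),85),('screwdriver',(606,370),10),('reel',(638,292),50),('float',(568,206),60),('panel',(520,285),64)):print(nm,z(W(*p),h))
```

```text
cap [434.  312.1 156. ] [430.2 312.2 156. ] (array([433.2, 312.4, 158.2]), np.float64(1.9189954003834278))
spout tip [380.2 307.3 154. ] [381.1 308.7 154. ]
tray corners [array([712. ,  97.6,  70. ]), array([645.1, -94.3,  70. ]), array([472.3, -38. ,  70. ]), array([539.8, 157.9,  70. ])]
tray edge [644.8 -94.7  70. ] [471.8 -35.9  70. ] scene [645.  -96.3  70. ] [480.5 -31.2  70. ]
front panel top outer corners [ 589.7 -224.5   64. ] [ 588.  -223.8   64. ] [ 436.8 -167.2   64. ]
sinker_a top [ 470.  -155.5   27. ] [ 465.5 -160.7   27. ]
nose top(z37) [ 516.9 -185.4   37. ] z29 [ 518.7 -187.4   29. ] scene cleat [ 515.9 -181.5   37. ]
axis [550.7 -69.3  29. ]
axis [542.5 -97.7  29. ]
axis [ 532.3 -136.9   29. ]
scene stick near tray [ 542.8 -107.9   29. ]
mug [657.7 308.5  85. ]
screwdriver [ 336.4 -392.2   10. ]
reel [ 498.4 -457.3   50. ]
float [ 686.2 -315.    60. ]
panel [ 508.9 -204.8   64. ]
```

Call:
{"fn": "move_arm", "kwargs": {"steps": [{"dx": -0.47,"dy": -0.075,"dz": 0.66,"wy": -0.1},{"dx": -0.47,"dy": -0.075,"dz": 0.66,"wy": -0.1},{"dx": -0.47,"dy": -0.075,"dz": 0.66,"wy": -0.1},{"dx": -0.47,"dy": -0.075,"dz": 0.66,"wy": -0.1},{"dx": -0.47,"dy": -0.075,"dz": 0.66,"wy": -0.1},{"dx": -0.47,"dy": -0.075,"dz": 0.66,"wy": -0.1},{"dx": -0.47,"dy": -0.075,"dz": 0.66,"wy": -0.1},{"dx": -0.47,"dy": -0.075,"dz": 0.66,"wy": -0.1}], "grip": -1, "grip_force": 60}}

```text
$.steps[0]: bad value
```

```bash
cat >> h.py <<'E'
def Rt(yaw,tilt=0):
    "tool down, x at yaw (deg); tilt: nose-up rotation about tool x (deg)"
    return R.from_euler('z',yaw,degrees=True)*R.from_euler('x',-90,degrees=True)*R.from_euler('x',tilt,degrees=True)
def go(st,pos,Rg):
    R0=R.from_euler('xyz',st['orientation']); d=R0.inv().apply(np.array(pos)-st['tool_pos'])/400
    w=(R0.inv()*Rg).as_rotvec()/(2*np.pi)
    print('t',round(st['t'],2),'pos',st['tool_pos'].round(1),'rpy',st['orientation'].round(3),'F',st['force'].round(1),'w',round(st['grip_width'],1))
    print('d',d.round(4),'w',w.round(4),'rows',round(max(np.linalg.norm(d)*400/41.7,np.linalg.norm(w)*360/7.16),1))
E
python3 - <<'E'
from workcell import monitor
from h import *
go(monitor.state(),(520,-250,260),Rt(-16))
go(monitor.state(),(433,312,200),Rt(-16))
E
```

```text
t 0.15 pos [ 155.1 -656.4  230.2] rpy [-1.57   0.002 -1.339] F [-0.2 -0.1 -0. ] w 85.6
d [-0.7794 -0.0727  1.1214] w [-0.0002 -0.1687 -0.0002] rows 13.1
t 0.15 pos [ 155.1 -656.4  230.2] rpy [-1.57   0.002 -1.339] F [-0.2 -0.1 -0. ] w 85.6
d [-2.1965  0.08    1.2324] w [-0.0002 -0.1687 -0.0002] rows 24.2
```

Call:
{"fn": "move_arm", "kwargs": {"steps": [{"dx": -0.47,"dy": -0.075,"dz": 0.66,"wx": 0,"wy": -0.1,"wz": 0},{"dx": -0.47,"dy": -0.075,"dz": 0.66,"wx": 0,"wy": -0.1,"wz": 0},{"dx": -0.47,"dy": -0.075,"dz": 0.66,"wx": 0,"wy": -0.1,"wz": 0},{"dx": -0.47,"dy": -0.075,"dz": 0.66,"wx": 0,"wy": -0.1,"wz": 0},{"dx": -0.47,"dy": -0.075,"dz": 0.66,"wx": 0,"wy": -0.1,"wz": 0},{"dx": -0.47,"dy": -0.075,"dz": 0.66,"wx": 0,"wy": -0.1,"wz": 0},{"dx": -0.47,"dy": -0.075,"dz": 0.66,"wx": 0,"wy": -0.1,"wz": 0},{"dx": -0.47,"dy": -0.075,"dz": 0.66,"wx": 0,"wy": -0.1,"wz": 0}], "grip": -1, "grip_force": 60}}

```text
t: 0.82
tool_pos: [370.2, -410.8, 261.4]
orientation: [-1.57, 0.0, -0.71]
force: [0.7, -0.8, -0.2]
grip_width: 0.0
```

Run:
```python
from workcell import monitor
from h import *
go(monitor.state(),(530,-120,240),Rt(-16))
```

```text
t 0.82 pos [ 370.2 -410.8  261.4] rpy [-1.57  0.   -0.71] F [ 0.7 -0.8 -0.2] w 0.0
d [-0.1708  0.054   0.8117] w [-0.0001 -0.0685  0.    ] rows 8.0
```

Call:
{"fn": "move_arm", "kwargs": {"steps": [{"dx": -0.17,"dy": 0.05,"dz": 0.81,"wx": 0,"wy": -0.0685,"wz": 0},{"dx": -0.17,"dy": 0.05,"dz": 0.81,"wx": 0,"wy": -0.0685,"wz": 0},{"dx": -0.17,"dy": 0.05,"dz": 0.81,"wx": 0,"wy": -0.0685,"wz": 0},{"dx": -0.17,"dy": 0.05,"dz": 0.81,"wx": 0,"wy": -0.0685,"wz": 0},{"dx": -0.17,"dy": 0.05,"dz": 0.81,"wx": 0,"wy": -0.0685,"wz": 0},{"dx": -0.17,"dy": 0.05,"dz": 0.81,"wx": 0,"wy": -0.0685,"wz": 0},{"dx": -0.17,"dy": 0.05,"dz": 0.81,"wx": 0,"wy": -0.0685,"wz": 0},{"dx": -0.17,"dy": 0.05,"dz": 0.81,"wx": 0,"wy": -0.0685,"wz": 0}]}}

```text
t: 1.48
tool_pos: [529.1, -121.1, 241.1]
orientation: [-1.571, 0.0, -0.28]
force: [1.4, -0.1, -0.1]
grip_width: -0.3
```

Run:
```python
from workcell import monitor
from h import *
go(monitor.state(),(433,312,200),Rt(-16))
```

```text
t 1.48 pos [ 529.1 -121.1  241.1] rpy [-1.571  0.    -0.28 ] F [ 1.4 -0.1 -0.1] w -0.3
d [-0.5302  0.1028  0.9742] w [-0.     -0.0001 -0.    ] rows 10.7
```

Call:
{"fn": "move_arm", "kwargs": {"steps": [{"dx": -0.53,"dy": 0.1,"dz": 0.975,"wx": 0,"wy": 0,"wz": 0},{"dx": -0.53,"dy": 0.1,"dz": 0.975,"wx": 0,"wy": 0,"wz": 0},{"dx": -0.53,"dy": 0.1,"dz": 0.975,"wx": 0,"wy": 0,"wz": 0},{"dx": -0.53,"dy": 0.1,"dz": 0.975,"wx": 0,"wy": 0,"wz": 0},{"dx": -0.53,"dy": 0.1,"dz": 0.975,"wx": 0,"wy": 0,"wz": 0},{"dx": -0.53,"dy": 0.1,"dz": 0.975,"wx": 0,"wy": 0,"wz": 0},{"dx": -0.53,"dy": 0.1,"dz": 0.975,"wx": 0,"wy": 0,"wz": 0},{"dx": -0.53,"dy": 0.1,"dz": 0.975,"wx": 0,"wy": 0,"wz": 0}]}}

```text
t: 2.15
tool_pos: [455.9, 202.6, 211.2]
orientation: [-1.571, -0.0, -0.28]
force: [0.3, -0.3, 0.2]
grip_width: 0.2
```

Run:
```python
from workcell import monitor
from h import *
go(monitor.state(),(433,312,172),Rt(-16))
```

```text
t 2.15 pos [455.9 202.6 211.2] rpy [-1.571 -0.    -0.28 ] F [ 0.3 -0.3  0.2] w 0.2
d [-0.1308  0.0979  0.2469] w [-0.     -0.0002  0.    ] rows 2.8
```

Call:
{"fn": "move_arm", "kwargs": {"steps": [{"dx": -0.13,"dy": 0.03,"dz": 0.247,"wx": 0,"wy": 0,"wz": 0},{"dx": -0.13,"dy": 0.03,"dz": 0.247,"wx": 0,"wy": 0,"wz": 0},{"dx": -0.13,"dy": 0.03,"dz": 0.247,"wx": 0,"wy": 0,"wz": 0},{"dx": -0.13,"dy": 0.09,"dz": 0.247,"wx": 0,"wy": 0,"wz": 0},{"dx": -0.13,"dy": 0.09,"dz": 0.247,"wx": 0,"wy": 0,"wz": 0},{"dx": -0.13,"dy": 0.09,"dz": 0.247,"wx": 0,"wy": 0,"wz": 0}]}}

```text
t: 2.65
tool_pos: [432.9, 309.7, 173.7]
orientation: [-1.574, 0.003, -0.279]
force: [0.4, -0.1, -0.8]
grip_width: -0.1
```

Run:
```python
from workcell import monitor, read_camera
from h import *
d=read_camera('scene'); w=read_camera('wrist')
a=cv2.resize(d['color'][150:300,300:440],(400,428)); b=cv2.resize(w['color'],(400,300)); b=cv2.copyMakeBorder(b,0,128,0,0,0)
cv2.imwrite('pics/p1.png',np.hstack([a,b]))
go(monitor.state(),(433,312,158),Rt(-16))
```

```text
t 2.75 pos [434.8 309.5 176. ] rpy [-1.571 -0.    -0.281] F [-0.3 -0.   0.1] w 0.1
d [-0.0059  0.0449  0.0047] w [-0.     -0.0003  0.0001] rows 0.4
```

View pics/p1.png

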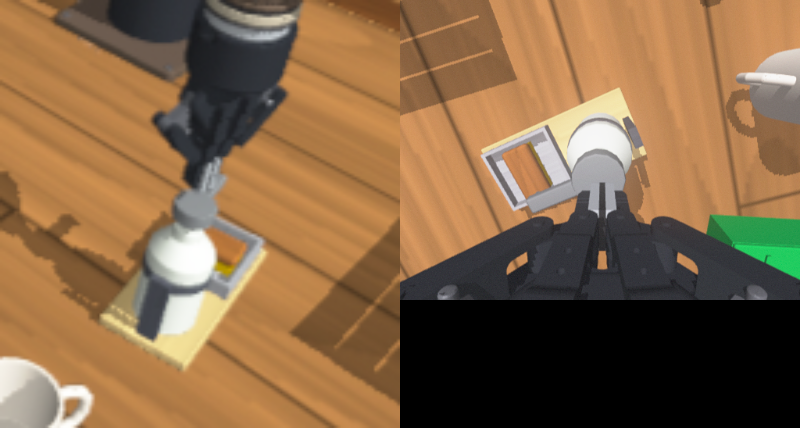

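The fingertips are about 18 mm above the cap: tips at (205,190) in the left panel, cap top at (197,205). I'll press now.

Call:
{"fn": "move_arm", "kwargs": {"steps": [{"dx": -0.005,"dy": 0.04,"dz": 0.005,"wx": 0,"wy": 0,"wz": 0},{"dx": -0.005,"dy": 0.05,"dz": 0.005,"wx": 0,"wy": 0,"wz": 0},{"dx": -0.005,"dy": 0.06,"dz": 0.005,"wx": 0,"wy": 0,"wz": 0},{"dx": -0.005,"dy": 0.065,"dz": 0.005,"wx": 0,"wy": 0,"wz": 0},{"dx": -0.005,"dy": 0.07,"dz": 0.005,"wx": 0,"wy": 0,"wz": 0},{"dx": -0.005,"dy": 0.07,"dz": 0.005,"wx": 0,"wy": 0,"wz": 0},{"dx": -0.005,"dy": 0.07,"dz": 0.005,"wx": 0,"wy": 0,"wz": 0}]}}

```text
t: 3.33
tool_pos: [433.5, 312.1, 148.3]
orientation: [-1.571, -0.001, -0.28]
force: [-2.1, -3.1, 5.7]
grip_width: -0.0
```

Call:
{"fn": "move_arm", "kwargs": {"steps": [{"dx": 0,"dy": 0.004,"dz": 0,"wx": 0,"wy": 0,"wz": 0},{"dx": 0,"dy": 0.006,"dz": 0,"wx": 0,"wy": 0,"wz": 0},{"dx": 0,"dy": 0.008,"dz": 0,"wx": 0,"wy": 0,"wz": 0},{"dx": 0,"dy": 0.008,"dz": 0,"wx": 0,"wy": 0,"wz": 0}]}}

```text
t: 3.67
tool_pos: [433.6, 312.3, 146.0]
orientation: [-1.571, -0.001, -0.28]
force: [-3.0, -5.7, 9.7]
grip_width: -0.0
```

Call:
{"fn": "move_arm", "kwargs": {"steps": [{"dx": 0,"dy": -0.02,"dz": 0,"wx": 0,"wy": 0,"wz": 0},{"dx": 0,"dy": -0.05,"dz": 0,"wx": 0,"wy": 0,"wz": 0},{"dx": 0,"dy": -0.15,"dz": 0,"wx": 0,"wy": 0,"wz": 0},{"dx": 0,"dy": -0.2,"dz": 0,"wx": 0,"wy": 0,"wz": 0},{"dx": 0,"dy": -0.2,"dz": 0,"wx": 0,"wy": 0,"wz": 0}]}}

```text
t: 4.08
tool_pos: [435.8, 314.5, 230.9]
orientation: [-1.562, -0.008, -0.28]
force: [0.8, -0.1, 1.2]
grip_width: -0.3
```

Run:
```python
from workcell import monitor, read_camera
from h import *
V0=load(); d=read_camera('scene'); t=read_camera('top')
# cap image diff against the start
for n,a,box in (('scene',d,(215,265,345,400)),):
    df=cv2.absdiff(a['color'],V0[n]['color'])[box[0]:box[1],box[2]:box[3]].max(2); print(n,(df>40).sum(),np.argwhere(df>40)[:5])
go(monitor.state(),(527,-151,215),Rt(-16))
```

```text
scene 0 []
t 4.18 pos [433.4 313.2 225.5] rpy [-1.568 -0.002 -0.28 ] F [-0.6  0.1 -0.4] w -0.0
d [ 0.5458  0.0243 -1.0506] w [-0.0004 -0.0002  0.0003] rows 11.4
```

The cap is back up; its picture is identical to the start. Moving to the drawer.

Call:
{"fn": "move_arm", "kwargs": {"steps": [{"dx": 0.51,"dy": 0.02,"dz": -0.98,"wx": 0,"wy": 0,"wz": 0},{"dx": 0.51,"dy": 0.02,"dz": -0.98,"wx": 0,"wy": 0,"wz": 0},{"dx": 0.51,"dy": 0.02,"dz": -0.98,"wx": 0,"wy": 0,"wz": 0},{"dx": 0.51,"dy": 0.02,"dz": -0.98,"wx": 0,"wy": 0,"wz": 0},{"dx": 0.51,"dy": 0.02,"dz": -0.98,"wx": 0,"wy": 0,"wz": 0},{"dx": 0.51,"dy": 0.02,"dz": -0.98,"wx": 0,"wy": 0,"wz": 0},{"dx": 0.51,"dy": 0.02,"dz": -0.98,"wx": 0,"wy": 0,"wz": 0},{"dx": 0.51,"dy": 0.02,"dz": -0.98,"wx": 0,"wy": 0,"wz": 0}], "grip": -0.06}}

```text
t: 4.85
tool_pos: [498.0, -15.6, 216.1]
orientation: [-1.57, 0.003, -0.28]
force: [1.2, 0.9, -0.9]
grip_width: 40.2
```

Run:
```python
from workcell import monitor
from h import *
go(monitor.state(),(527,-151,180),Rt(-16))
```

```text
t 4.85 pos [498.  -15.6 216.1] rpy [-1.57   0.003 -0.28 ] F [ 1.2  0.9 -0.9] w 40.2
d [ 0.1637  0.0897 -0.3053] w [-0.0001 -0.0002 -0.0005] rows 3.4
```

Call:
{"fn": "move_arm", "kwargs": {"steps": [{"dx": 0.163,"dy": 0.09,"dz": -0.305,"wx": 0,"wy": 0,"wz": 0},{"dx": 0.163,"dy": 0.09,"dz": -0.305,"wx": 0,"wy": 0,"wz": 0},{"dx": 0.163,"dy": 0.09,"dz": -0.305,"wx": 0,"wy": 0,"wz": 0},{"dx": 0.163,"dy": 0.09,"dz": -0.305,"wx": 0,"wy": 0,"wz": 0},{"dx": 0.163,"dy": 0.09,"dz": -0.305,"wx": 0,"wy": 0,"wz": 0},{"dx": 0.163,"dy": 0.09,"dz": -0.305,"wx": 0,"wy": 0,"wz": 0}]}}

```text
t: 5.35
tool_pos: [526.8, -149.4, 179.7]
orientation: [-1.569, 0.004, -0.283]
force: [0.1, -0.1, 0.1]
grip_width: 40.0
```

Run:
```python
from workcell import monitor, read_camera
from h import *
V={'wrist':read_camera('wrist')}; pickle.dump(V,open('w.pkl','wb'))
go(monitor.state(),(527,-151,180),Rt(-16))
cv2.imwrite('pics/w1.png',cv2.resize(V['wrist']['color'],(800,600),interpolation=cv2.INTER_CUBIC))
```

```text
t 5.4 pos [ 527.1 -148.6  180.5] rpy [-1.569  0.003 -0.281] F [ 0.5  0.3 -0.2] w 40.3
d [ 0.0015  0.0013 -0.0058] w [-0.0002 -0.0003 -0.0005] rows 0.1
```

View pics/w1.png

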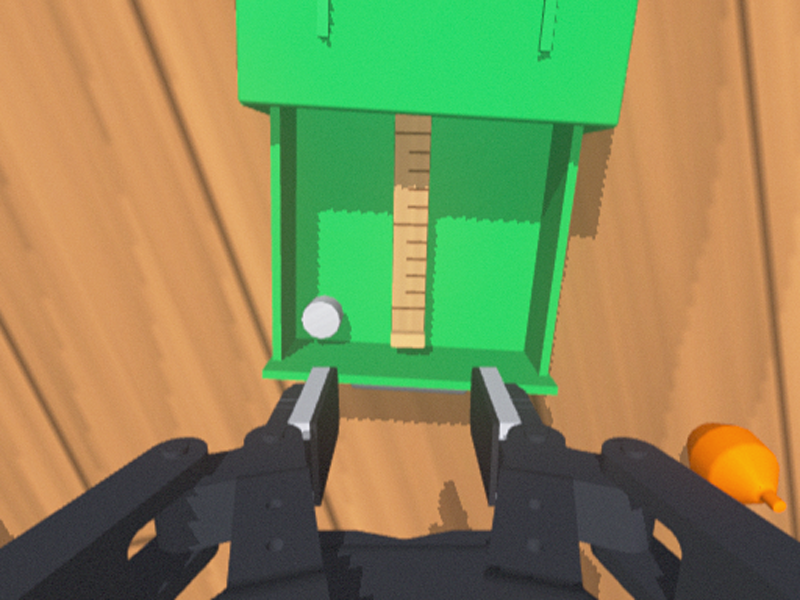

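Run:
```python
from h import *
d=pickle.load(open('w.pkl','rb'))['wrist']; np.set_printoptions(precision=1,suppress=True)
W=lambda x,y,h:onz(d,(x+.5)/1.5625-.5,(y+.5)/1.5625-.5,h)
# stick by colour: per-row centre
im=cv2.resize(d['color'],(800,600),interpolation=cv2.INTER_CUBIC); hsv=cv2.cvtColor(im,cv2.COLOR_BGR2HSV)
m=(hsv[...,0]<30)&(hsv[...,2]>60); P=[]
for v in range(125,325,10):
    x=np.flatnonzero(m[v,360:470])+360
    P.append(W(x.mean(),v,29)[:2]); 
P=np.array(P); c=P.mean(0); a=np.linalg.svd(P-c)[2][0]; a*=np.sign(a[1]); print('axis yaw',np.degrees(np.arctan2(a[1],a[0])),'c',c,'resid',np.abs((P-c)@[-a[1],a[0]]).max())
col=im[300:365,408]; print([(300+i,*hsv[300+i,408]) for i in range(22,62,3)])
for v in(333,340,346,350): print('nose',v,W(408,v,37)[:2],W(408,v,29)[:2],((W(408,v,37)[:2]-c)@a))
print('edge s at stick',(W(414,113,64)[:2]-c)@a,(W(414,110,70)[:2]-c)@a)
print('panel',(W(410,352,64)[:2]-c)@a,(W(410,375,64)[:2]-c)@a,'edge pts',W(243,100,70),W(615,127,70))
print('sinker',W(320,318,27))
```

```text
axis yaw 72.47768615977458 c [ 539.5 -116.1] resid 0.3234244226318979
[(322, np.uint8(19), np.uint8(109), np.uint8(229)), (325, np.uint8(18), np.uint8(112), np.uint8(227)), (328, np.uint8(19), np.uint8(113), np.uint8(228)), (331, np.uint8(17), np.uint8(116), np.uint8(200)), (334, np.uint8(17), np.uint8(115), np.uint8(223)), (337, np.uint8(21), np.uint8(102), np.uint8(241)), (340, np.uint8(20), np.uint8(108), np.uint8(239)), (343, np.uint8(21), np.uint8(103), np.uint8(242)), (346, np.uint8(20), np.uint8(110), np.uint8(215)), (349, np.uint8(64), np.uint8(135), np.uint8(113)), (352, np.uint8(66), np.uint8(141), np.uint8(116)), (355, np.uint8(67), np.uint8(163), np.uint8(150)), (358, np.uint8(66), np.uint8(165), np.uint8(168)), (361, np.uint8(68), np.uint8(171), np.uint8(164))]
nose 333 [ 520.3 -177.9] [ 519.6 -180.5] -64.7149789657739
nose 340 [ 519.1 -182.1] [ 518.3 -184.8] -69.10860113678737
nose 346 [ 518.  -185.7] [ 517.3 -188.5] -72.90184899601824
nose 350 [ 517.3 -188.2] [ 516.5 -191.1] -75.44480659707165
edge s at stick 55.43378003846629 56.18358216993508
panel -66.48189980191248 -79.95080172444379 edge pts [481.1 -36.   70. ] [645.1 -96.1  70. ]
sinker [ 470.5 -157.    27. ]
```

Run:
```python
from workcell import monitor
from h import *
go(monitor.state(),(528.2,-151.9,60),Rt(-17.5))
go(monitor.state(),(528.2,-151.9,11),Rt(-17.5))
```

```text
t 5.4 pos [ 527.1 -148.6  180.5] rpy [-1.569  0.003 -0.281] F [ 0.5  0.3 -0.2] w 40.3
d [ 0.006   0.3012 -0.0075] w [-0.0002  0.0039 -0.0005] rows 2.9
t 5.4 pos [ 527.1 -148.6  180.5] rpy [-1.569  0.003 -0.281] F [ 0.5  0.3 -0.2] w 40.3
d [ 0.0064  0.4237 -0.0077] w [-0.0002  0.0039 -0.0005] rows 4.1
```

Call:
{"fn": "move_arm", "kwargs": {"steps": [{"dx": 0.006,"dy": 0.08,"dz": -0.0075,"wx": 0,"wy": 0.004,"wz": 0},{"dx": 0.006,"dy": 0.16,"dz": -0.0075,"wx": 0,"wy": 0.004,"wz": 0},{"dx": 0.006,"dy": 0.24,"dz": -0.0075,"wx": 0,"wy": 0.004,"wz": 0},{"dx": 0.006,"dy": 0.32,"dz": -0.0075,"wx": 0,"wy": 0.004,"wz": 0},{"dx": 0.006,"dy": 0.36,"dz": -0.0075,"wx": 0,"wy": 0.004,"wz": 0},{"dx": 0.006,"dy": 0.4,"dz": -0.0075,"wx": 0,"wy": 0.004,"wz": 0},{"dx": 0.006,"dy": 0.4,"dz": -0.0075,"wx": 0,"wy": 0.004,"wz": 0},{"dx": 0.006,"dy": 0.4,"dz": -0.0075,"wx": 0,"wy": 0.004,"wz": 0}]}}

```text
t: 6.07
tool_pos: [528.8, -151.1, 21.7]
orientation: [-1.57, 0.002, -0.304]
force: [0.9, 0.0, 0.9]
grip_width: 40.0
```

Run:
```python
from workcell import monitor
from h import *
go(monitor.state(),(528.2,-151.9,11),Rt(-17.5))
```

```text
t 6.07 pos [ 528.8 -151.1   21.7] rpy [-1.57   0.002 -0.304] F [0.9 0.  0.9] w 40.0
d [-0.0007  0.0266 -0.0024] w [-0.0001  0.0003 -0.0003] rows 0.3
```

Call:
{"fn": "move_arm", "kwargs": {"steps": [{"dx": 0,"dy": 0.015,"dz": -0.002,"wx": 0,"wy": 0,"wz": 0},{"dx": 0,"dy": 0.026,"dz": -0.002,"wx": 0,"wy": 0,"wz": 0},{"dx": 0,"dy": 0.026,"dz": -0.002,"wx": 0,"wy": 0,"wz": 0}]}}

```text
t: 6.32
tool_pos: [529.3, -153.5, 12.0]
orientation: [-1.571, -0.0, -0.305]
force: [0.5, -0.3, -0.8]
grip_width: 40.4
```

Call:
{"fn": "move_arm", "kwargs": {"steps": [{"dx": 0,"dy": 0,"dz": 0,"wx": 0,"wy": 0,"wz": 0},{"dx": 0,"dy": 0,"dz": 0,"wx": 0,"wy": 0,"wz": 0},{"dx": 0,"dy": 0,"dz": 0,"wx": 0,"wy": 0,"wz": 0},{"dx": 0,"dy": 0,"dz": 0,"wx": 0,"wy": 0,"wz": 0},{"dx": 0,"dy": 0,"dz": 0,"wx": 0,"wy": 0,"wz": 0},{"dx": 0,"dy": 0,"dz": 0,"wx": 0,"wy": 0,"wz": 0}], "grip": -1, "grip_force": 60}}

```text
t: 6.82
tool_pos: [529.8, -154.0, 12.6]
orientation: [-1.571, -0.001, -0.306]
force: [-0.1, -0.3, 5.0]
grip_width: 18.5
```

Run:
```python
from workcell import monitor
from h import *
s=monitor.state(); go(s,s['tool_pos'],Rt(-17.5))
c=np.array([539.5,-116.1]);a=np.array([.301,.954]); 
T0=s['tool_pos']; R0=R.from_euler('xyz',s['orientation'])
ax=R0.apply([1,0,0]); piv=np.r_[c+a*166.5,9.0]
for th in(4,8,11,14):
  for sg in(1,):
    Q=R.from_rotvec(ax*np.radians(th)*sg); p=piv+Q.apply(T0-piv)+[0,0,.7]
    print(th*sg,p.round(1)); go(s,p,Q*R0)
```

```text
t 6.82 pos [ 529.8 -154.    12.6] rpy [-1.571e+00 -1.000e-03 -3.060e-01] F [-0.1 -0.3  5. ] w 18.5
d [0. 0. 0.] w [ 0.     -0.      0.0002] rows 0.0
4 [ 529.9 -153.8   -1.1]
t 6.82 pos [ 529.8 -154.    12.6] rpy [-1.571e+00 -1.000e-03 -3.060e-01] F [-0.1 -0.3  5. ] w 18.5
d [0.     0.0341 0.0006] w [0.0111 0.     0.    ] rows 0.6
8 [ 530.3 -152.6  -15.4]
t 6.82 pos [ 529.8 -154.    12.6] rpy [-1.571e+00 -1.000e-03 -3.060e-01] F [-0.1 -0.3  5. ] w 18.5
d [0.     0.0699 0.0038] w [0.0222 0.     0.    ] rows 1.1
11 [ 530.8 -151.1  -26. ]
t 6.82 pos [ 529.8 -154.    12.6] rpy [-1.571e+00 -1.000e-03 -3.060e-01] F [-0.1 -0.3  5. ] w 18.5
d [0.     0.0965 0.0078] w [0.0306 0.     0.    ] rows 1.5
14 [ 531.5 -149.1  -36.6]
t 6.82 pos [ 529.8 -154.    12.6] rpy [-1.571e+00 -1.000e-03 -3.060e-01] F [-0.1 -0.3  5. ] w 18.5
d [0.     0.1229 0.0131] w [ 0.0389 -0.     -0.    ] rows 2.0
```

```bash
sed -i 's/^def go(st,pos,Rg):/def go(st,pos,Rg,q=0):/' h.py
python3 - <<'E'
from workcell import monitor
from h import *
s=monitor.state()
c=np.array([539.5,-116.1]);a=np.array([.301,.954]); 
T0=s['tool_pos']; R0=R.from_euler('xyz',s['orientation'])
ax=R0.apply([1,0,0]); piv=np.r_[c+a*166.5,9.0]
np.savez('g.npz',T0=T0,piv=piv,ax=ax,rp=s['orientation'])
for th in(2,4,6,8,10,12,14):
    Q=R.from_rotvec(-ax*np.radians(th)); p=piv+Q.apply(T0-piv)+[0,0,.7]
    print(th,(R0.inv().apply(p-T0)/400).round(4),round(-th/360,4))
E
```

```text
2 [ 0.     -0.0197  0.0006] -0.0056
4 [ 0.     -0.0376  0.0019] -0.0111
6 [ 0.     -0.0554  0.0037] -0.0167
8 [ 0.     -0.0732  0.0062] -0.0222
10 [ 0.     -0.0909  0.0094] -0.0278
12 [ 0.     -0.1084  0.0131] -0.0333
14 [ 0.     -0.1259  0.0174] -0.0389
```

Call:
{"fn": "move_arm", "kwargs": {"steps": [{"dx": 0,"dy": -0.0197,"dz": 0.0006,"wx": -0.0056,"wy": 0,"wz": 0},{"dx": 0,"dy": -0.0376,"dz": 0.0019,"wx": -0.0111,"wy": 0,"wz": 0},{"dx": 0,"dy": -0.0554,"dz": 0.0037,"wx": -0.0167,"wy": 0,"wz": 0},{"dx": 0,"dy": -0.0732,"dz": 0.0062,"wx": -0.0222,"wy": 0,"wz": 0},{"dx": 0,"dy": -0.082,"dz": 0.0078,"wx": -0.025,"wy": 0,"wz": 0},{"dx": 0,"dy": -0.082,"dz": 0.0078,"wx": -0.025,"wy": 0,"wz": 0},{"dx": 0,"dy": -0.082,"dz": 0.0078,"wx": -0.025,"wy": 0,"wz": 0},{"dx": 0,"dy": -0.082,"dz": 0.0078,"wx": -0.025,"wy": 0,"wz": 0}]}}

```text
t: 7.48
tool_pos: [529.7, -150.5, 43.9]
orientation: [-1.727, 0.001, -0.306]
force: [0.6, 0.7, 0.1]
grip_width: 18.6
```

Run:
```python
from workcell import monitor, read_camera
from h import *
s=monitor.state(); g=np.load('g.npz'); R0=R.from_euler('xyz',g['rp'])
Q=R.from_rotvec(-g['ax']*np.radians(14)); p=g['piv']+Q.apply(g['T0']-g['piv'])+[0,0,.7]
go(s,p,Q*R0); print('tilt now',np.degrees((R.from_euler('xyz',s['orientation'])*R0.inv()).magnitude()))
d=read_camera('scene'); w=read_camera('wrist')
a=cv2.resize(d['color'][130:280,180:320],(400,428)); b=cv2.resize(w['color'],(400,300)); b=cv2.copyMakeBorder(b,0,128,0,0,0)
cv2.imwrite('pics/t1.png',np.hstack([a,b]))
```

```text
t 7.48 pos [ 529.7 -150.5   43.9] rpy [-1.727e+00  1.000e-03 -3.060e-01] F [0.6 0.7 0.1] w 18.6
d [ 0.0028 -0.0485  0.0016] w [-0.0141  0.     -0.0004] rows 0.7
tilt now 8.928223448961916
```

View pics/t1.png

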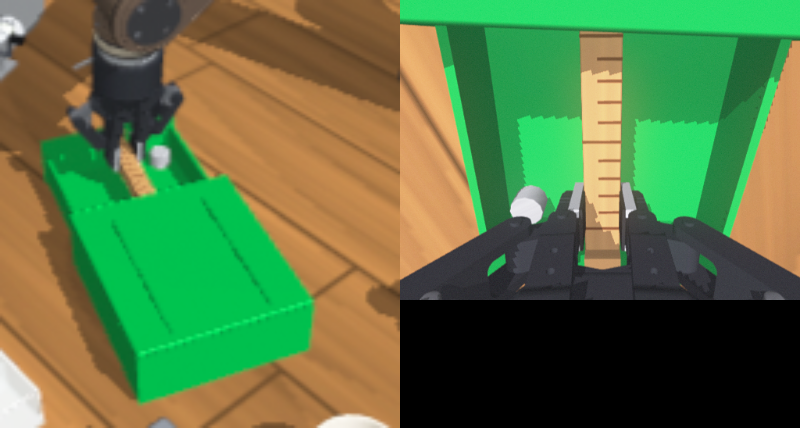

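The stick is gripped, tilted about 9° together with the tool, with no contact load; in the wrist panel it lies cleanly between the pads at (600,200). Tilting to 14°, then drawing it along its own axis.

Call:
{"fn": "move_arm", "kwargs": {"steps": [{"dx": 0,"dy": -0.016,"dz": 0.0005,"wx": -0.0047,"wy": 0,"wz": 0},{"dx": 0,"dy": -0.032,"dz": 0.001,"wx": -0.0094,"wy": 0,"wz": 0},{"dx": 0,"dy": -0.0485,"dz": 0.0016,"wx": -0.0141,"wy": 0,"wz": 0},{"dx": 0,"dy": -0.0485,"dz": 0.0016,"wx": -0.0141,"wy": 0,"wz": 0},{"dx": 0,"dy": -0.0485,"dz": 0.0016,"wx": -0.0141,"wy": 0,"wz": 0},{"dx": 0,"dy": -0.0485,"dz": 0.0016,"wx": -0.0141,"wy": 0,"wz": 0}]}}

```text
t: 8.08
tool_pos: [530.7, -147.3, 63.0]
orientation: [-1.816, 0.001, -0.306]
force: [0.6, 0.2, -0.6]
grip_width: 17.9
```

Call:
{"fn": "move_arm", "kwargs": {"steps": [{"dx": 0,"dy": 0,"dz": -0.02,"wx": 0,"wy": 0,"wz": 0},{"dx": 0,"dy": 0,"dz": -0.04,"wx": 0,"wy": 0,"wz": 0},{"dx": 0,"dy": 0,"dz": -0.06,"wx": 0,"wy": 0,"wz": 0},{"dx": 0,"dy": 0,"dz": -0.08,"wx": 0,"wy": 0,"wz": 0},{"dx": 0,"dy": 0,"dz": -0.08,"wx": 0,"wy": 0,"wz": 0}]}}

```text
t: 8.5
tool_pos: [521.7, -178.7, 72.1]
orientation: [-1.817, -0.001, -0.307]
force: [0.1, -0.7, -1.3]
grip_width: 18.6
```

No contact force, so I'm continuing the draw.

Call:
{"fn": "move_arm", "kwargs": {"steps": [{"dx": 0,"dy": 0,"dz": -0.04,"wx": 0,"wy": 0,"wz": 0},{"dx": 0,"dy": 0,"dz": -0.08,"wx": 0,"wy": 0,"wz": 0},{"dx": 0,"dy": 0,"dz": -0.12,"wx": 0,"wy": 0,"wz": 0},{"dx": 0,"dy": 0,"dz": -0.16,"wx": 0,"wy": 0,"wz": 0},{"dx": 0,"dy": 0,"dz": -0.2,"wx": 0,"wy": 0,"wz": 0},{"dx": 0,"dy": 0,"dz": -0.24,"wx": 0,"wy": 0,"wz": 0},{"dx": 0,"dy": 0,"dz": -0.27,"wx": 0,"wy": 0,"wz": 0},{"dx": 0,"dy": 0,"dz": -0.27,"wx": 0,"wy": 0,"wz": 0}]}}

```text
t: 9.17
tool_pos: [490.3, -278.9, 98.8]
orientation: [-1.817, -0.002, -0.308]
force: [0.6, -0.6, -0.8]
grip_width: 18.5
```

Run:
```python
from workcell import monitor, read_camera
from h import *
s=monitor.state(); Rn=R.from_euler('xyz',s['orientation'])
go(s,s['tool_pos']+[0,0,170],Rn)
w=read_camera('wrist');t=read_camera('top')
b=cv2.resize(w['color'],(400,300)); a=cv2.resize(t['color'][120:270,220:420],(400,300))
cv2.imwrite('pics/t2.png',np.hstack([a,b]))
```

```text
t 9.17 pos [ 490.3 -278.9   98.8] rpy [-1.817 -0.002 -0.308] F [ 0.6 -0.6 -0.8] w 18.5
d [ 0.0008 -0.4121 -0.1037] w [0. 0. 0.] rows 4.1
```

View pics/t2.png

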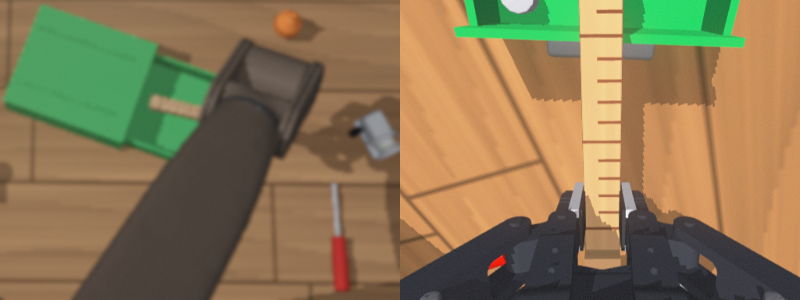

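The tail is in the open, at (152,102) in the left panel, past the tray edge at about x=140. Lifting vertically.

Call:
{"fn": "move_arm", "kwargs": {"steps": [{"dx": 0,"dy": -0.048,"dz": -0.013,"wx": 0,"wy": 0,"wz": 0},{"dx": 0,"dy": -0.12,"dz": -0.03,"wx": 0,"wy": 0,"wz": 0},{"dx": 0,"dy": -0.2,"dz": -0.05,"wx": 0,"wy": 0,"wz": 0},{"dx": 0,"dy": -0.28,"dz": -0.07,"wx": 0,"wy": 0,"wz": 0},{"dx": 0,"dy": -0.36,"dz": -0.09,"wx": 0,"wy": 0,"wz": 0},{"dx": 0,"dy": -0.42,"dz": -0.106,"wx": 0,"wy": 0,"wz": 0},{"dx": 0,"dy": -0.46,"dz": -0.116,"wx": 0,"wy": 0,"wz": 0},{"dx": 0,"dy": -0.46,"dz": -0.116,"wx": 0,"wy": 0,"wz": 0}]}}

```text
t: 9.93
tool_pos: [492.3, -277.1, 292.6]
orientation: [-1.819, -0.008, -0.304]
force: [-0.3, -0.1, -0.5]
grip_width: 18.4
```

Call:
{"fn": "move_arm", "kwargs": {"steps": [{"dx": 0,"dy": 0,"dz": 0,"wx": 0,"wy": 0,"wz": 0},{"dx": 0,"dy": 0,"dz": 0,"wx": 0,"wy": 0,"wz": 0},{"dx": 0,"dy": 0,"dz": 0,"wx": 0,"wy": 0,"wz": 0},{"dx": 0,"dy": 0,"dz": 0,"wx": 0,"wy": 0,"wz": 0},{"dx": 0,"dy": 0,"dz": 0,"wx": 0,"wy": 0,"wz": 0},{"dx": 0,"dy": 0,"dz": 0,"wx": 0,"wy": 0,"wz": 0}]}}

```text
t: 10.43
tool_pos: [490.1, -276.8, 286.4]
orientation: [-1.816, 0.002, -0.305]
force: [0.2, -0.1, -1.3]
grip_width: 18.7
```

Run:
```python
from workcell import monitor, read_camera
from h import *
s=monitor.state(); go(s,s['tool_pos'],R.from_euler('xyz',s['orientation'])); print('jv',np.abs(s['joint_vel']).max())
# tail estimate: rigid with the tool
g=np.load('g.npz'); R0=R.from_euler('xyz',g['rp']); off=R0.inv().apply(g['piv']+[0,0,10]-g['T0'])
tail=s['tool_pos']+R.from_euler('xyz',s['orientation']).apply(off); print('tail pred',tail.round(1))
V0=load(); d=read_camera('scene'); w=read_camera('wrist')
u=proj(d,tail); print('tail scene px',u.round(1))
c=d['color'].copy(); cv2.circle(c,tuple(np.int32(u.round())),3,(255,0,255),1)
cv2.imwrite('pics/f.png',np.vstack([np.hstack([cv2.resize(c,(400,300)),cv2.resize(w['color'],(400,300))]),cv2.resize(c[100:250,140:340],(800,600))[:300]]))
```

```text
t 10.43 pos [ 490.1 -276.8  286.4] rpy [-1.816  0.002 -0.305] F [ 0.2 -0.1 -1.3] w 18.7
d [0. 0. 0.] w [0. 0. 0.] rows 0.0
jv 0.007981721012993735
tail pred [548.4 -84.4 242.7]
tail scene px [229.6 144.5]
```

View pics/f.png

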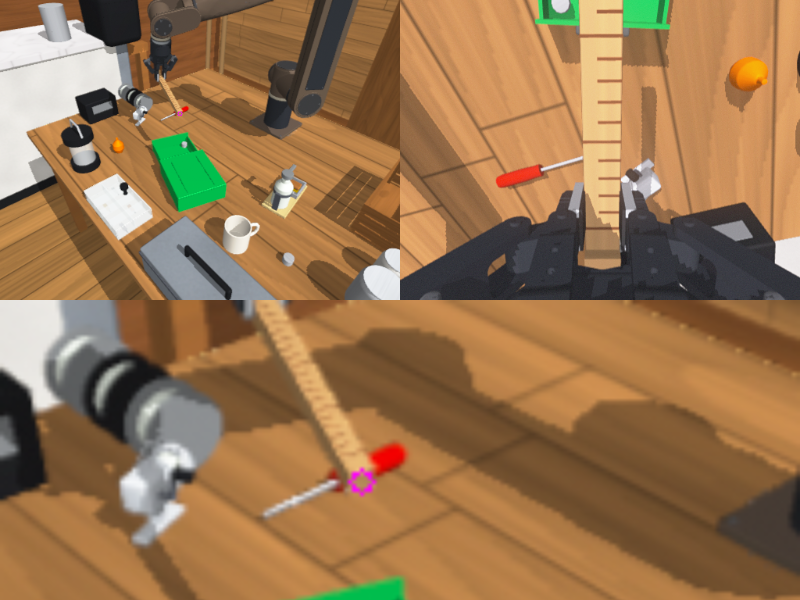

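The stick hangs free. Its tail in the picture coincides with the predicted point, about 243 mm up, and the nose is higher. The bystanders look undisturbed, so I'm handing in.

Run:
```python
from workcell import job, monitor
print(job.hand_in()); print(monitor.state()['grip_width'])
```

```text
the job is handed in; nothing more can be done
None
the job is handed in; nothing more can be done
```

The job is handed in after about 10.4 s of the 53 s allowed; no verdict was reported.

- **Pump:** I pressed the cap with closed fingers. The tip ended at 146 mm, about 10 mm down, with the upward force near 10 N, so it had reached its stop. After release, the cap's picture matched the start picture exactly.
- **Stick:** I gripped it just behind the cleat and tilted it to about 14° about its tail. I then drew it 140 mm along its own axis and lifted it straight up. The force readings showed no contact during the draw and lift.
- **Last checks:**
  - The arm was still and the grip opening read 18.7 mm. That is 1.3 mm under the stick's 20 mm width, and it stayed steady from the moment of gripping.
  - The tail, worked out from the tool pose, is about 243 mm up and lines up with the tail in the scene picture. The nose is higher.
  - The last pictures showed nothing touching the stick and no object visibly moved. I checked the bystanders by eye, not by measurement.
- **Failed:** The first move call was refused because its rows left out a value, so nothing moved. No check disagreed.

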